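# Load the playroom ring bar

### The job

Load the ring bar: lift the beech bar with the square handle out of its stand, pass it through all three rings while they stand in the rack, and lift them clear of the rack together as one stack. Then lower the loaded bar, without dropping it, back into both notches of the stand, so that it lies level and still with all three rings hanging on it between the two uprights, and let go. Leave the other toys where they are.

Things in the scene. Friction and masses are not known exactly. Their poses are not given: they have to be found in the camera images.
- bar: loose beech bar, about 40 g: square handle 18 x 18 mm, 56 mm long, and a straight round rod, 12 mm thick, on from it to a plain free tip. Origin at the handle's centre, on the bar's axis; x points along the bar to the tip (rod from x = 28 to 240 mm). It starts empty and level in the stand's notches, axis 110 mm above the ledge, a flat of the handle up, handle to the robot's left (+y)
- bar_mid (a point): point on the bar's axis 135 mm from the handle's centre towards the tip; over the middle of the stand when the bar is in the notches
- bar_tip (a point): the free tip of the bar's rod, 240 mm from the handle's centre
- stand: fixed white-painted wooden stand: foot 90 x 204 x 16 mm with two uprights, 56 mm wide, 14 mm thick, at y = -80 and +80 mm (146 mm free between them), each notched at the top for the rod. Origin at the centre of the underside, z up, y along the line of the notches. The handle is too thick for the notches and stays outside, about 18 mm from the upright. The bar may lie either way round
- notch_left (a point): middle of the flat floor of the stand's left (+y) notch, 104 mm above the ledge: a U 16 mm wide, open upwards, with rounded horns up to 125 mm; the rod's axis lies 6 mm above the floor
- notch_right (a point): the same point of the stand's right (-y) notch, 160 mm from the other
- rack: fixed white wooden ring rack: board 92 x 124 x 16 mm, two low rails along y under the rings, and four pairs of posts, 62 mm high above the ledge, 55 mm clear between the two of a pair, that keep the rings apart. Origin at the centre of the underside, z up, y along the line of the ring holes; rings stand at y = -30, 0 and +30 mm. Both ends are open
- rack_end (a point): the middle of the rack's left (+y) open end, 61 mm above the ledge, 62 mm from the rack's middle; beyond it there is room for the bar to come in along the rack's y
- ring_small: the smallest of three flat beech rings standing on edge in the rack: outer diameter 72 mm, 14 mm thick, round 34 mm hole through the middle. Origin at the centre of the hole, y along the ring's axis, which lies along the rack's y at the start (hole centre 56 mm above the ledge). Its place among the three varies. 20 to 65 g.
- ring_medium: the middle-sized of three flat beech rings standing on edge in the rack: outer diameter 80 mm, 14 mm thick, round 34 mm hole through the middle. Origin at the centre of the hole, y along the ring's axis, which lies along the rack's y at the start (hole centre 61 mm above the ledge). Its place among the three varies. 20 to 65 g.
- ring_large: the largest of three flat beech rings standing on edge in the rack: outer diameter 88 mm, 14 mm thick, round 34 mm hole through the middle. Origin at the centre of the hole, y along the ring's axis, which lies along the rack's y at the start (hole centre 65 mm above the ledge). Its place among the three varies. 20 to 65 g.
- wheel: bystander: solid beech disc without a hole, 72 mm across and 20 mm high, lying flat; origin under its centre
- burr: bystander: walnut burr puzzle of crossed sticks, 76 mm each way; origin under its centre
- mazeball: bystander: clear ball with a maze inside, 92 mm across, on a small foot, 102 mm high; origin under its centre
- mug: bystander: white mug 82 mm across holding thin coloured rods that reach 175 mm up; origin under its centre
- tiers: bystander: stack of three open plastic trays, 100 x 150 mm, 174 mm high; origin under its centre
- car: bystander: small wooden toy car 85 mm long, 49 mm high; origin under its centre
- top: bystander: walnut spinning top 54 mm across, 48 mm high; origin under its centre
Not all that is in view belongs to the job. What is shaped like the stand but yellow is not meant.

How it is judged (in metres and radians):
On the way, in this order (a step that is already met when the one before it is completed fails the run):
1. the bar is lifted out of its stand (z of bar_mid in the frame of stand above 0.135 m), for 0.1 s.
2. the bar runs through all three rings while they stand in the rack (y of ring_small in the frame of bar between -0.0145 and 0.0145 m and z of ring_small in the frame of bar between -0.0145 and 0.0145 m and x of ring_small in the frame of bar between 0.045 and 0.225 m and angle between the y axis of each of ring_small, ring_medium, ring_large and the x axis of bar, either way round below 0.6 rad and y of ring_medium in the frame of bar between -0.0145 and 0.0145 m and z of ring_medium in the frame of bar between -0.0145 and 0.0145 m and x of ring_medium in the frame of bar between 0.045 and 0.225 m and y of ring_large in the frame of bar between -0.0145 and 0.0145 m and z of ring_large in the frame of bar between -0.0145 and 0.0145 m and x of ring_large in the frame of bar between 0.045 and 0.225 m and distance of each of ring_small, ring_medium, ring_large from where it was at the start of the episode below 0.03 m), for 0.1 s.
3. all three rings hang on the bar together, lifted clear of the rack (y of ring_small in the frame of bar between -0.0145 and 0.0145 m and z of ring_small in the frame of bar between -0.0145 and 0.0145 m and x of ring_small in the frame of bar between 0.045 and 0.225 m and angle between the y axis of each of ring_small, ring_medium, ring_large and the x axis of bar, either way round below 0.6 rad and y of ring_medium in the frame of bar between -0.0145 and 0.0145 m and z of ring_medium in the frame of bar between -0.0145 and 0.0145 m and x of ring_medium in the frame of bar between 0.045 and 0.225 m and y of ring_large in the frame of bar between -0.0145 and 0.0145 m and z of ring_large in the frame of bar between -0.0145 and 0.0145 m and x of ring_large in the frame of bar between 0.045 and 0.225 m and height (world z) of each of ring_small, ring_medium, ring_large above 0.115 m), for 0.2 s.
4. the loaded bar is lowered into the notches while still held (no more than 12 mm above its seat when let go) (x of bar_mid in the frame of stand between -0.008 and 0.008 m and y of bar_mid in the frame of stand between -0.022 and 0.022 m and angle between the x axis of bar and the y axis of stand, either way round below 0.08 rad and z of bar_mid in the frame of stand below 0.122 m and contact force between the fingers and bar above 0.3 N).
At the end, for the whole second after the job is handed in: the bar lies at rest in both notches of the stand (middle within 22 mm along the stand, 8 mm across it, height within 5 mm of its seat, level within 0.04 rad), with all three rings threaded on it, hanging between the two uprights, at rest (x of bar_mid in the frame of stand between -0.008 and 0.008 m and y of bar_mid in the frame of stand between -0.022 and 0.022 m and angle between the x axis of bar and the y axis of stand, either way round below 0.08 rad and z of bar_mid in the frame of stand between 0.106 and 0.115 m and angle between bar's own x axis and vertical between 1.531 and 1.611 rad and y of ring_small in the frame of bar between -0.0145 and 0.0145 m and z of ring_small in the frame of bar between -0.0145 and 0.0145 m and x of ring_small in the frame of bar between 0.045 and 0.225 m and angle between the y axis of each of ring_small, ring_medium, ring_large and the x axis of bar, either way round below 0.6 rad and y of ring_medium in the frame of bar between -0.0145 and 0.0145 m and z of ring_medium in the frame of bar between -0.0145 and 0.0145 m and x of ring_medium in the frame of bar between 0.045 and 0.225 m and y of ring_large in the frame of bar between -0.0145 and 0.0145 m and z of ring_large in the frame of bar between -0.0145 and 0.0145 m and x of ring_large in the frame of bar between 0.045 and 0.225 m and y of ring_small in the frame of stand between -0.072 and 0.072 m and y of ring_medium in the frame of stand between -0.072 and 0.072 m and y of ring_large in the frame of stand between -0.072 and 0.072 m and linear speed of each of ring_small, ring_medium, ring_large, bar below 0.03 m/s); the robot touches nothing.
It fails at once if one of the other toys is pushed or knocked more than 30 mm from its place (distance of any of wheel, burr, mazeball, mug, tiers, car, top from where it was at the start of the episode above 0.03 m).
It also fails if it takes over 58 s, if anything falls off the work surface, if the arm or the gripper's body presses on something with over 40 N, if the wrist force passes 120 N, or if a joint passes its speed limit or range.

### The arm

A 6-joint arm with a two-finger parallel gripper is mounted at the origin on the work surface. World frame = base frame: x ahead of the robot, y to its left, z up, the work surface at z = 0. Lengths are in mm, angles in rad, forces in N, time in s.
With the tool pointing down it reaches from about 300 to 775 mm from the base axis. Payload 14.6 kg.
Tool frame: the origin (TCP) lies at the very end of the fingers, on their centre line; the grasp point (between the pads) lies 19 mm behind it; z points along the fingers, y is the line along which they close (so a half turn about z gives the same grasp; the last joint's range is limited). The gripper opens to 94 mm and grips with 3 to 60 N. Pads are 16 mm wide; open, the fingers measure 119 mm over their backs; the gripper's body (75 mm by 177 mm) begins 78 mm behind the grasp point.
Start: joints at [-1.191, 0.3, 1.521, -0, 1.321, -0.067], TCP at [237.637, -496.002, 205.446] pointing down, gripper open.
Joint ranges: [-3.03, 3.03], [-0.79, 2.21], [0.23, 2.52], [-1.04, 4.18], [0, 3.07], [-2.55, 2.55]. Speed limits (rad/s): [2.22, 2.22, 2.57, 3.14, 3.14, 3.14].

### API

Orientations are given as [roll, pitch, yaw] about the fixed x, y, z axes, in that order (R = Rz(yaw) Ry(pitch) Rx(roll)).
In Python, from cell import manip, eyes, ticket gives the robot as it stands. The module is installed in compiled form; this text tells all that it offers.
- The arm moves only by the tool arm_command, never from a script. Its argument "plan" is a list of rows, each a list of 5 numbers: the opening, from -1 (shut) to 1 (fully open), then the shift along the tool's x, y, z in m, then the turn about the tool's z in rad. In form: [[jaw, dx, dy, dz, roll], ...]. A call has 1 to 20 rows; each row shifts and turns the commanded pose from where the row before left it, along the tool's axes as they then stand; what a row does not reach is not made up. A row lasts 1/8 s, in which the tool goes at most 62.5 mm and 10.7 degrees, less where a joint would pass 70% of its speed; a pose out of reach is approached as far as the arm can. A call is refused whole if a number of a shift passes 0.0625 or a number of a turn 0.188, either way. A call with a gripper value outside its range is refused whole. The fingers move at their own pace and stop on an object; "newtons" is the grip in N (left out, the last holds). Time passes only in rows, so rows that do not move let the fingers close. It gives the time, the measured TCP pose, the force, the opening and the grip force at its end, in the units of the state.
- manip.read_state(): the state, without advancing time (a new reading comes with each control period).
- eyes.camera(name): name is "side" or "top" or "wrist"; returns a dict with "img" (384x512x3 uint8, blue, green, red), "z_map" (384x512 float32, mm along the optical axis (not along the pixel's ray), 0 where there is no reading), "fx", "fy", "cx", "cy" (pixels), "eye" and "orientation" of the camera in the world. Camera axes: x right, y down, z forward; pixel columns grow to the right and rows downward; lengths in mm; the calibration is good to about 2 mm. A picture is of the moment at which its call begins.
- ticket.sign_off(): hands the job in; it is judged then, once.
The state is a dict: "clock": time; "joints": joint angles; "qd": joint speeds; "effort": joint torques, N m; "eef_pos": TCP position; "eef_rot": TCP orientation; "wrist_force": force on the tool from outside, world axes, zero at the start; "moment": the same for the moment, N m; "finger_gap": finger opening in mm; "finger_force": force on a finger pad.
Only numpy, scipy, OpenCV 4.12 (cv2) and the standard library are available. Lean on these libraries where they do the work, as an engineer would, in place of code of your own. Each camera call takes 0.05 s, during which the arm holds its last target. There are 200 camera calls.

## Working session

There is one attempt and no reset: what is moved stays moved. The work goes in short steps, Python scripts to look and compute and a tool call to move; the robot and the scene stay as the last step left them, time stands still between calls to the robot, and variables do not carry over. Pictures are saved under pics/ and viewed, at most 10 in all, crops included, and the job is handed in when it is done.

Besides the shell and the picture viewer there is one more tool, called after "Emit:" by a JSON object that holds its "op" and its "data". arm_command: Moves the arm, as the interface text tells. Its arguments: {"type":"object","properties":{"plan":{"type":"array"},"newtons":{"type":"number"}},"required":["plan"]}

```bash
mkdir -p pics
cat > h.py <<'E'
import numpy as np, cv2
from cell import manip, eyes, ticket
from scipy.spatial.transform import Rotation as R
def cam(n):
    c=eyes.camera(n); o=np.array(c["orientation"],float)
    c["R"]=o if o.shape==(3,3) else R.from_euler("xyz",o).as_matrix()
    c["eye"]=np.array(c["eye"],float); return c
def cloud(c):
    v,u=np.mgrid[0:384,0:512]; z=c["z_map"]
    p=np.stack([(u-c["cx"])/c["fx"]*z,(v-c["cy"])/c["fy"]*z,z],-1)
    return p@c["R"].T+c["eye"]
E
python3 - <<'E'
from h import *
for n in("side","top"):
    c=cam(n); print(n,c["eye"],c["orientation"],c["fx"],c["cx"],c["cy"]); cv2.imwrite(f"pics/{n}0.png",c["img"])
    np.savez(f"{n}0.npz",p=cloud(c),z=c["z_map"],img=c["img"])
print(manip.read_state())
E
```

```text
side [ 229.37243687  852.90899742 1032.66786323] [-2.37579443  0.00571287 -2.78238733] 458.6393221080479 254.74870325462402 193.29569162845192
top [ 343.74351129   13.04894701 1118.84380633] [-2.96781663e+00  1.02905471e-04 -1.58053338e+00] 386.5338450601414 257.86811351055223 190.80165113120503
{'clock': 0.1, 'joints': array([-1.19059274e+00,  3.00421505e-01,  1.52151730e+00, -3.06119469e-05,
        1.32072385e+00, -6.65850460e-02]), 'qd': array([ 0.00039061, -0.00190936, -0.00149964,  0.00027136, -0.00027875,
       -0.00114946]), 'effort': array([ 1.43146904e-04, -5.32646692e+01, -3.53282082e+01,  7.09360954e-02,
        2.35112978e-02, -4.26001020e-05]), 'eef_pos': array([ 237.54671326, -495.78710004,  204.94052356]), 'eef_rot': array([-3.14052305e+00, -4.16075697e-05,  4.46796203e-01]), 'wrist_force': array([-0.2342408 ,  0.20253845,  0.60096724]), 'moment': array([ 0.02269311,  0.0246084 , -0.00147945]), 'finger_force': 0.0, 'finger_gap': 93.82673418589303}
```

View pics/side0.png

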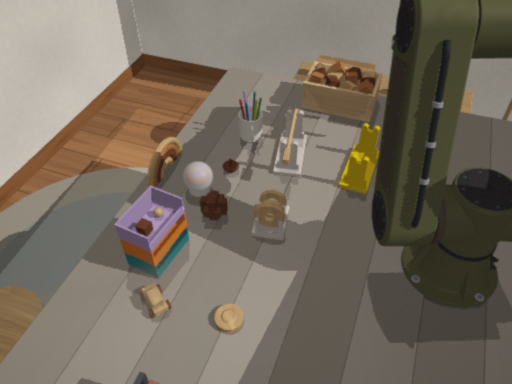

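View pics/top0.png

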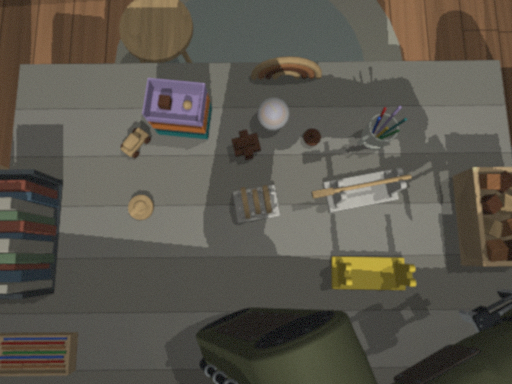

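The side view shows the bar on the white stand (around 292,140), the rack with the rings (270,212) and the yellow decoy. In the top view the bar runs from (314,193), the handle end, to (410,179). The rack is at (257,203) and the mug at (380,130). Next I measure with depth.

```bash
python3 - <<'E'
from h import *
d=np.load("top0.npz"); p=d["p"]; img=d["img"]
print("table z",np.median(p[280:300,60:190,2]))
def reg(u0,u1,v0,v1,z0,z1):
    q=p[v0:v1,u0:u1].reshape(-1,3); i=img[v0:v1,u0:u1].reshape(-1,3)
    m=(q[:,2]>z0)&(q[:,2]<z1); return q[m],i[m]
# bar
q,i=reg(305,420,170,205,95,140); print(len(q))
hs=cv2.cvtColor(i[None],cv2.COLOR_BGR2HSV)[0]; k=hs[:,1]>85; q=q[k]; print(len(q))
c=q.mean(0); w=np.linalg.svd(q[:,:2]-c[:2])[2][0]; w*=-np.sign(w[1]) 
t=(q[:,:2]-c[:2])@w; n=(q[:,:2]-c[:2])@[-w[1],w[0]]
print("bar c",c,"dir",w,"ang",np.degrees(np.arctan2(w[1],w[0])),"t",t.min(),t.max(),"ends",c[:2]+w*t.min(),c[:2]+w*t.max())
for a in range(-130,130,20):
    s=(t>a)&(t<a+20)
    if s.any(): print(a,s.sum(),n[s].min().round(1),n[s].max().round(1),n[s].mean().round(1),np.percentile(q[s,2],[10,50,90]).round(0))
# stand foot & rack board
for nm,r,zz in(("foot",(315,420,165,220),(10,24)),("rackboard",(225,290,175,230),(8,24))):
    q,i=reg(*r,*zz); rc=cv2.minAreaRect(q[:,:2].astype(np.float32)); print(nm,len(q),rc, q[:,2].mean())
q,i=reg(225,290,175,230,66,125)
hs=cv2.cvtColor(i[None],cv2.COLOR_BGR2HSV)[0]; print("rings",len(q)); 
rc=cv2.minAreaRect(q[:,:2].astype(np.float32)); print(rc, q[:,2].max())
E
python3 - <<'E'
import sys; sys.path.insert(0,'.')
import cv2
a=cv2.imread("pics/top0.png")[160:240,220:430]
b=cv2.imread("pics/side0.png")[90:250,230:330]
cv2.imwrite("pics/c.png",cv2.vconcat([cv2.resize(a,(780,297),interpolation=2),cv2.copyMakeBorder(cv2.resize(b,(188,300),interpolation=2),0,0,0,592,0)]))
E
```

```text
table z 0.8900860880120263
788
370
bar c [ 528.9765031  -244.77696313  116.79047101] dir [ 0.17926265 -0.98380125] ang -79.67318559224412 t -115.63198256572446 150.50812712420907 ends [ 508.24800708 -131.01807405] [ 555.95698933 -392.84704685]
-130 12 -6.9 6.5 -0.8 [114. 120. 123.]
-110 50 -7.2 8.3 -0.1 [116. 120. 122.]
-90 46 -7.3 8.5 -0.1 [118. 120. 122.]
-70 35 -6.4 8.1 0.4 [114. 118. 122.]
-50 25 -3.6 5.5 0.5 [113. 115. 119.]
-30 21 -3.0 3.3 0.2 [114. 116. 118.]
-10 20 -2.7 3.3 0.2 [113. 115. 119.]
10 18 -2.7 3.2 0.0 [114. 117. 119.]
30 21 -3.6 3.2 -0.4 [114. 116. 118.]
50 21 -3.4 2.9 -0.1 [113. 115. 118.]
70 21 -3.7 3.8 -0.0 [113. 116. 118.]
90 28 -3.9 4.4 0.0 [113. 116. 118.]
110 26 -4.3 4.3 0.2 [112. 116. 118.]
foot 1401 ((537.214111328125, -285.3243103027344), (90.38373565673828, 204.37281799316406), 10.09050464630127) 16.872161898874758
rackboard 628 ((501.7919921875, 18.23333740234375), (92.09906768798828, 123.65132904052734), 9.479131698608398) 16.873997602126135
rings 451
((503.0343017578125, 20.425331115722656), (85.8841323852539, 80.1868667602539), 13.256422996520996) 113.13689645114277
```

View pics/c.png

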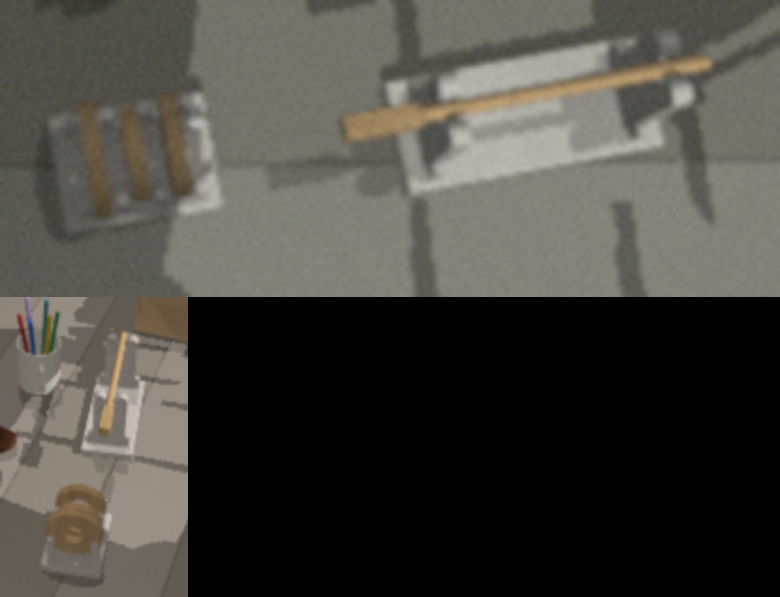

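The enlarged crops show the three rings upright in the rack at about (90–180,155), and the bar lying in the notches with its handle end at (380,122). The stand is at (537,-285) with yaw 10.2°, and the rack at (502,18) with yaw 9.5°. I'll move above the handle.

Emit:
{"op": "arm_command", "data": {"plan": [[1,0,0,0,-0.1863],[1,0,0,0,-0.1863],[1,0,0,0,-0.1863],[1,0,0,0,-0.1863],[1,0,0,0,-0.1863],[1,0,0,0,-0.1863],[1,0,0,0,-0.1863],[1,0.0272,0.0332,0,0],[1,0.0272,0.0332,0,0],[1,0.0272,0.0332,0,0],[1,0.0272,0.0332,0,0],[1,0.0272,0.0332,0,0],[1,0.0272,0.0332,0,0],[1,0.0272,0.0332,0,0],[1,0.0272,0.0332,0,0],[1,0.0272,0.0332,0,0],[1,0.0272,0.0332,0,0],[1,0,0,0,0],[1,0,0,0,0]], "newtons": 60}}

```text
clock: 2.48
eef_pos: [515.2, -169.1, 205.1]
eef_rot: [-3.141, -0.0, 1.751]
wrist_force: [-0.5, 0.4, -0.5]
finger_gap: 94.1
finger_force: 0.0
```

```bash
cat > w.py <<'E'
from h import *
import sys
s=manip.read_state(); print(s["clock"],s["eef_pos"],s["eef_rot"],s["finger_gap"],s["finger_force"],s["wrist_force"])
c=cam("wrist"); cv2.imwrite(f"pics/{sys.argv[1]}.png",c["img"]); print(c["eye"],c["orientation"])
np.savez(f"{sys.argv[1]}.npz",p=cloud(c),img=c["img"])
E
python3 w.py w1
python3 - <<'E'
from h import *
d=np.load("w1.npz");p=d["p"];h=cv2.cvtColor(d["img"],cv2.COLOR_BGR2HSV)
m=(p[...,2]>100)&(p[...,2]<135)&(h[...,1]>85)
q=p[m]; print(len(q)); 
rod=q
c=np.median(q,0); w=np.linalg.svd(q[:,:2]-q[:,:2].mean(0),full_matrices=False)[2][0]; w*=-np.sign(w[1])
t=(q[:,:2]-c[:2])@w; n=(q[:,:2]-c[:2])@[-w[1],w[0]]
print(c,w,np.degrees(np.arctan2(w[1],w[0])),c[:2]+w*t.min(),t.min(),t.max())
for a in range(-160,160,10):
    s=(t>a)&(t<a+10)
    if s.sum()>20: print(a,s.sum(),np.percentile(n[s],[2,50,98]).round(1),np.median(q[s,2]).round(1), q[s,:2].mean(0).round(1))
t0=np.load("top0.npz")["p"]
for nm,(u0,u1,v0,v1) in dict(tiers=(140,215,75,140),wheel=(125,157,193,222),burr=(230,262,130,160),mug=(360,410,100,150),car=(118,153,127,160)).items():
    q=t0[v0:v1,u0:u1].reshape(-1,3); q=q[q[:,2]>12]; print(nm,np.percentile(q,1,0).round(),np.percentile(q,99,0).round())
E
```

```text
2.475 [ 515.19893696 -169.13803835  205.11434358] [-3.14091169e+00 -2.32928839e-04  1.75112634e+00] 94.14291165385323 0.0 [-0.54023939  0.4397998  -0.48445307]
[500.93367882 -94.47223212 384.01989021] [2.87382144e+00 1.54992763e-03 1.80371279e-01]
4265
[ 517.33102582 -212.66981834  115.76833873] [ 0.95520883 -0.29593258] -17.213467382177328 [ 313.77551995 -149.60642927] -213.10052795012678 192.552799603171
-40 198 [53.1 65.8 73. ] 118.3 [ 504.7 -140.7]
-30 502 [35.7 57.7 74.8] 118.4 [ 510.6 -150.7]
-20 495 [21.9 41.  62.5] 118.4 [ 515.  -168.8]
-10 373 [ 3.7 24.7 43.7] 117.1 [ 519.7 -188. ]
0 290 [-16.2   1.9  20.4] 114.6 [ 522.6 -212.1]
10 263 [-35.7 -18.7  -2.4] 114.5 [ 526.1 -234.9]
20 253 [-55.5 -37.9 -20.5] 114.5 [ 530.  -256.3]
30 153 [-60.7 -52.7 -39.7] 114.7 [ 534.3 -272.1]
50 104 [-113.9 -102.7  -94.7] 114.5 [ 541.1 -328.1]
60 209 [-130.6 -114.4  -97.5] 114.5 [ 545.6 -341. ]
70 140 [-139.  -129.5 -115.2] 114.6 [ 549.9 -357.4]
tiers [696. 150.  14.] [809. 348. 177.]
wheel [461. 317.  13.] [528. 385.  25.]
burr [630.   7.  24.] [705.  84.  82.]
mug [ 344. -374.   14.] [ 737.   13. 1119.]
car [344.  13.  15.] [ 726.  412. 1119.]
```

View pics/w1.png

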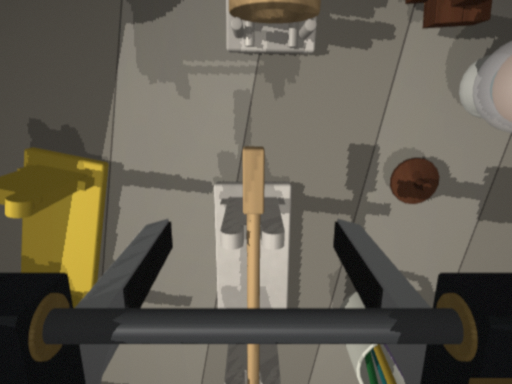

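The wrist view shows the handle from (253,147) to (253,213), vertical in the picture and centred between the fingers. The stand's left upright is at about row 235, and the mug is at lower right.

Run:
```python
from h import *
d=np.load("w1.npz");p=d["p"]
for v in(145,147,149,151,180,209,211,213,215,225,235,245):
    print(v,p[v,248:258][p[v,248:258,2]>100].mean(0).round(1) if (p[v,248:258,2]>100).any() else None)
```

```text
145 None
147 [ 507.7 -133.8  111.9]
149 [ 507.8 -134.5  117.8]
151 [ 508.1 -136.   118.7]
180 [ 512.4 -159.7  118.3]
209 [ 516.9 -184.4  118.6]
211 [ 517.2 -186.2  118.4]
213 [ 517.6 -188.1  118. ]
215 [ 518.1 -191.   114.7]
225 [ 519.7 -200.   114.9]
235 [ 521.4 -209.2  114.9]
245 [ 523.1 -218.6  114.7]
```

Emit:
{"op": "arm_command", "data": {"plan": [[1,0,0,0.028,0],[1,0,0,0.028,0],[1,0,0,0.028,0],[1,0,0,0.028,0],[1,0,0,0.002,0],[1,0,0,0,0],[-1,0,0,0,0],[-1,0,0,0,0],[-1,0,0,0,0],[-1,0,0,0,0],[-1,0,0,0,0],[-1,0,0,0,0],[-1,0,0,0,0],[-1,0,0,0,0]], "newtons": 60}}

```text
clock: 4.28
eef_pos: [515.5, -168.9, 91.4]
eef_rot: [-3.142, -0.0, 1.751]
wrist_force: [-0.6, -0.6, -0.3]
finger_gap: 17.8
finger_force: 49.7
```

Emit:
{"op": "arm_command", "data": {"plan": [[-1,0,0,-0.03,0],[-1,0,0,-0.035,0],[-1,0,0,-0.035,0],[-1,0,0,-0.03,0],[-1,0,0,0,0],[-1,0.0415,0.002,0,0],[-1,0.0415,0.002,0,0],[-1,0.0415,0.002,0,0],[-1,0.0415,0.002,0,0],[-1,0.0415,0.002,0,0],[-1,0.0415,0.002,0,0],[-1,0.0415,0.002,0,0],[-1,0.0415,0.002,0,0],[-1,0.0415,0.002,0,0],[-1,0.0415,0.002,0,0],[-1,0.0415,0.002,0,0],[-1,0.0415,0.002,0,0.014],[-1,0,0,0,0],[-1,0,0,0,0]]}}

```text
clock: 6.65
eef_pos: [449.7, 324.8, 220.3]
eef_rot: [-3.14, 0.001, 1.737]
wrist_force: [-0.8, 0.6, -0.3]
finger_gap: 17.8
finger_force: 60.0
```

Emit:
{"op": "arm_command", "data": {"plan": [[-1,0,0,0.035,0],[-1,0,0,0.035,0],[-1,0,0,0.035,0],[-1,0,0,0.035,0],[-1,0,0,0.03,0],[-1,0,0,0.01,0],[-1,0,0,0,0],[-1,0,0,0,0]]}}

```text
clock: 7.65
eef_pos: [450.6, 325.4, 42.7]
eef_rot: [3.14, -0.001, 1.737]
wrist_force: [1.0, -0.0, -0.2]
finger_gap: 17.4
finger_force: 60.0
```

Run:
```python
from h import *
print(manip.read_state()["eef_pos"],manip.read_state()["eef_rot"])
for n in("side","top"):
    c=cam(n); cv2.imwrite(f"pics/{n}1.png",c["img"]); np.savez(f"{n}1.npz",p=cloud(c),img=c["img"])
a=cv2.imread("pics/side1.png")[150:350,150:350]; b=cv2.imread("pics/top1.png")[140:260,100:300]
cv2.imwrite("pics/s1.png",cv2.hconcat([cv2.resize(a,(400,400)),cv2.copyMakeBorder(cv2.resize(b,(400,240)),0,160,0,0,0)]))
for n in("side1","top1"):
    d=np.load(n+".npz");p=d["p"];h=cv2.cvtColor(d["img"],cv2.COLOR_BGR2HSV)
    m=(h[...,1]>85)&(p[...,2]>45)&(p[...,2]<85)&(p[...,0]>440)&(p[...,0]<520)&(p[...,1]>80)&(p[...,1]<310)
    q=p[m]
    print(n,len(q))
    for y in range(80,310,20):
        s=(q[:,1]>=y)&(q[:,1]<y+20)
        if s.any(): print(y,s.sum(),np.median(q[s],0).round(1),q[s,1].min().round(1),np.percentile(q[s,2],95).round(1))
```

```text
[450.58991112 325.44852411  42.68625283] [ 3.13989009e+00 -6.95013371e-04  1.73659269e+00]
side1 9
80 1 [488.4  99.4  63.7] 99.4 63.7
100 7 [488.3 106.6  64.7] 101.7 67.5
300 1 [456.6 309.7  67.9] 309.7 67.9
top1 240
80 1 [487.5  99.6  62.4] 99.6 62.4
100 25 [486.5 110.6  66.4] 101.7 70.2
120 24 [483.1 129.3  67.5] 121.0 70.2
140 27 [479.2 151.   66.2] 140.4 70.7
160 24 [476.3 170.5  66.7] 161.5 70.4
180 19 [473.8 189.3  66.4] 180.6 71.2
200 22 [470.1 209.9  67.5] 200.5 70.8
220 20 [466.  228.9  67.4] 222.0 70.4
240 21 [463.5 250.5  67.8] 240.9 69.1
260 25 [460.7 270.5  67.1] 260.1 69.7
280 20 [455.9 291.   66.9] 281.7 70.4
300 12 [453.  306.9  68.2] 300.2 71.0
```

View pics/s1.png

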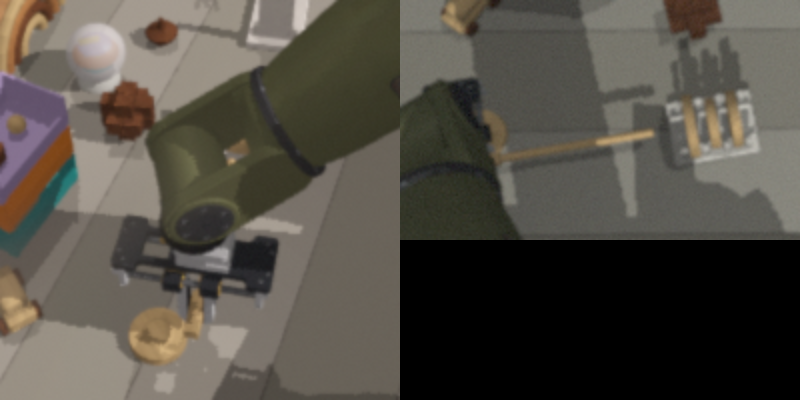

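The top-view crop shows the bar lined up with the rack, its tip at about (652,133) and the rack at (712,125). The fitted line runs through the rack centre within 1 mm at z≈61. I'll insert the bar.

Emit:
{"op": "arm_command", "data": {"plan": [[-1,-0.015,0,0,0],[-1,-0.015,0,0,0],[-1,-0.015,0,0,0],[-1,-0.015,0,0,0],[-1,-0.015,0,0,0],[-1,0,0,0,0]]}}

```text
clock: 8.5
eef_pos: [462.6, 250.3, 41.5]
eef_rot: [-3.142, 0.0, 1.736]
wrist_force: [-0.2, 0.3, 0.3]
finger_gap: 17.5
finger_force: 60.0
```

Emit:
{"op": "arm_command", "data": {"plan": [[-1,-0.015,0,0,0],[-1,-0.015,0,0,0],[-1,-0.015,0,0,0],[-1,-0.015,0,0,0],[-1,-0.015,0,0,0],[-1,-0.015,0,0,0],[-1,-0.015,0,0,0],[-1,-0.015,0,0,0],[-1,-0.01,0,0,0],[-1,0,0,0,0],[-1,0,0,0,0],[-1,0,0,0,0]]}}

```text
clock: 10.0
eef_pos: [483.8, 123.5, 41.4]
eef_rot: [-3.142, -0.0, 1.737]
wrist_force: [-0.6, 0.2, 0.2]
finger_gap: 17.6
finger_force: 60.0
```

Run:
```python
from h import *
c=cam("top"); cv2.imwrite("pics/top2.png",c["img"]); p=cloud(c);h=cv2.cvtColor(c["img"],cv2.COLOR_BGR2HSV)
c2=cam("side"); w=cam("wrist")
cv2.imwrite("pics/t2.png",cv2.vconcat([cv2.hconcat([cv2.resize(c["img"][150:250,180:330],(400,267)),cv2.resize(c2["img"][150:250,200:350],(400,267))]),cv2.copyMakeBorder(cv2.resize(w["img"],(400,300)),0,0,0,400,0)]))
q0=np.load("top0.npz")["p"]
for nm,P in(("before",q0),("now",p)):
    q=P[175:235,225:295].reshape(-1,3); q=q[q[:,2]>88]
    a=np.radians(9.5); e=(q[:,:2]-[501.8,18.2])@np.array([[np.cos(a),-np.sin(a)],[np.sin(a),np.cos(a)]])
    for y in(-30,0,30):
        s=abs(e[:,1]-y)<14; print(nm,y,s.sum(),np.median(e[s],0).round(1),np.percentile(q[s,2],97).round(1))
```

```text
before -30 115 [ -1.9 -29.7] 103.2
before 0 68 [-1.2  0.5] 94.5
before 30 158 [-6.3 29.2] 1118.8
now -30 115 [ -2.3 -29.7] 102.8
now 0 64 [-1.   0.6] 95.4
now 30 162 [-7.8 28.9] 1118.8
```

View pics/t2.png

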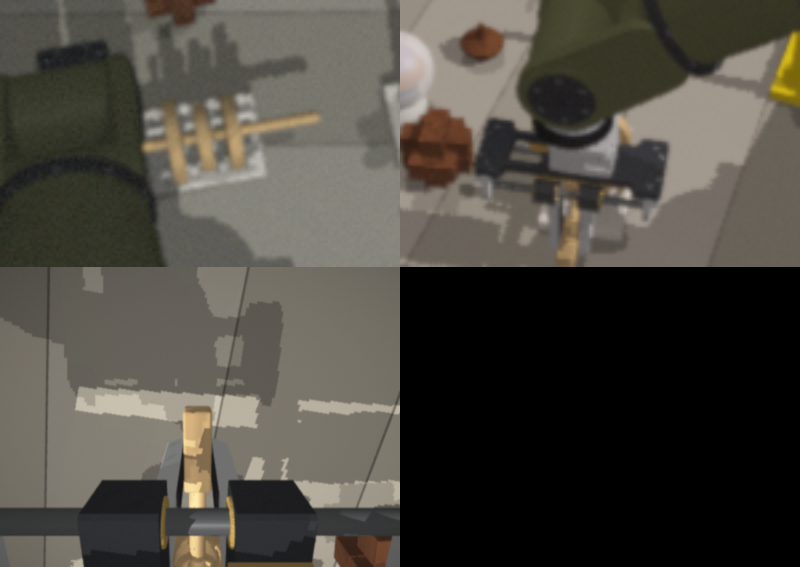

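The top view shows the rod through all three rings and emerging at (315,118). The rings have not moved. I'll lift slowly.

Emit:
{"op": "arm_command", "data": {"plan": [[-1,0,0,-0.005,0],[-1,0,0,-0.005,0],[-1,0,0,-0.008,0],[-1,0,0,-0.01,0],[-1,0,0,-0.012,0],[-1,0,0,-0.015,0],[-1,0,0,-0.015,0],[-1,0,0,-0.015,0],[-1,0,0,-0.015,0],[-1,0,0,-0.015,0],[-1,0,0,-0.015,0],[-1,0,0,-0.015,0],[-1,0,0,-0.015,0],[-1,0,0,-0.01,0],[-1,0,0,-0.005,0],[-1,0,0,0,0],[-1,0,0,0,0],[-1,0,0,0,0]]}}

```text
clock: 12.4
eef_pos: [483.7, 123.1, 216.1]
eef_rot: [-3.141, 0.0, 1.737]
wrist_force: [0.2, -0.1, -2.1]
finger_gap: 17.8
finger_force: 60.0
```

Run:
```python
from h import *
c=cam("top"); p=cloud(c);h=cv2.cvtColor(c["img"],cv2.COLOR_BGR2HSV); np.savez("top3.npz",p=p,img=c["img"])
w=cam("side")
cv2.imwrite("pics/t3.png",cv2.hconcat([cv2.resize(c["img"][140:260,180:340],(400,300)),cv2.resize(w["img"][100:250,200:400],(400,300))]))
q=p[140:260,200:340][h[140:260,200:340,1]>70]
q=q[(q[:,2]>100)&(q[:,2]<260)&(q[:,0]>440)&(q[:,0]<560)]
for y in range(-140,120,10):
    s=(q[:,1]>=y)&(q[:,1]<y+10)
    if s.any(): print(y,s.sum(),np.median(q[s],0).round(1),np.percentile(q[s,2],95).round(1),np.ptp(q[s,0]).round())
```

```text
-110 5 [ 520.5 -100.4  238.9] 240.4 6.0
-100 20 [519.8 -95.4 240.1] 242.5 9.0
-90 18 [517.9 -84.  239.9] 241.8 9.0
-80 18 [515.6 -74.8 239.5] 242.0 9.0
-70 20 [515.2 -65.2 239.7] 242.2 9.0
-60 19 [513.3 -55.9 239.8] 241.7 9.0
-50 18 [511.2 -44.5 239.6] 242.7 9.0
-40 21 [509.3 -35.  240.5] 242.9 9.0
-30 40 [500.3 -22.6 240.7] 258.5 45.0
-20 50 [479.4 -14.8 251.3] 259.2 70.0
-10 60 [519.3  -4.9 251. ] 259.4 61.0
0 26 [501.3   6.8 239.8] 251.5 41.0
10 83 [489.8  15.7 255.8] 259.0 65.0
20 56 [505.9  22.6 255.7] 259.1 47.0
30 34 [493.7  37.2 241.1] 259.1 48.0
40 36 [466.6  43.8 254.4] 258.6 76.0
50 23 [524.5  55.2 250.2] 259.3 43.0
60 17 [493.6  64.7 240.2] 242.9 10.0
70 18 [491.4  75.8 240.7] 244.2 9.0
80 3 [491.3  80.6 239.7] 240.8 4.0
```

View pics/t3.png

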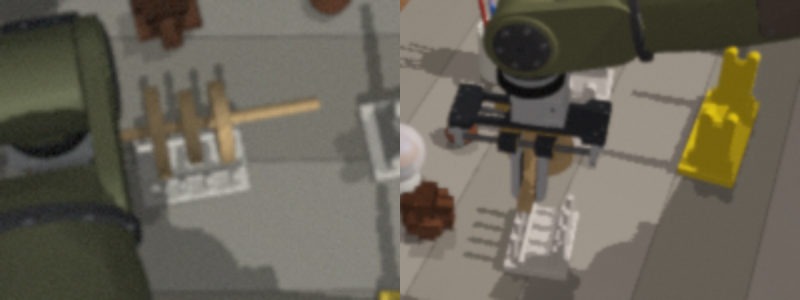

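The bar is level with the three rings spaced about 30 mm apart on it (150–220,125), all clear of the rack. I'll carry it over the stand.

Emit:
{"op": "arm_command", "data": {"plan": [[-1,-0.005,0,0,-0.014],[-1,-0.01,-0.001,0,0],[-1,-0.015,-0.001,0,0],[-1,-0.018,-0.0014,0,0],[-1,-0.02,-0.0015,0,0],[-1,-0.02,-0.0015,0,0],[-1,-0.02,-0.0015,0,0],[-1,-0.02,-0.0015,0,0],[-1,-0.02,-0.0015,0,0],[-1,-0.02,-0.0015,0,0],[-1,-0.02,-0.0015,0,0],[-1,-0.02,-0.0015,0,0],[-1,-0.02,-0.0015,0,0],[-1,-0.02,-0.0015,0,0],[-1,-0.018,-0.0014,0,0],[-1,-0.014,-0.001,0,0],[-1,-0.008,-0.0006,0,0],[-1,-0.004,0,0,0],[-1,0,0,0,0],[-1,0,0,0,0]]}}

```text
clock: 15.0
eef_pos: [515.1, -167.6, 216.5]
eef_rot: [3.142, -0.0, 1.751]
wrist_force: [-0.6, 0.4, -1.8]
finger_gap: 17.8
finger_force: 60.0
```

```bash
cat > b.py <<'E'
from h import *
import sys
s=manip.read_state(); print(s["eef_pos"],s["eef_rot"]); z0=s["eef_pos"][2]+19
c=cam("top"); p=cloud(c);h=cv2.cvtColor(c["img"],cv2.COLOR_BGR2HSV); cv2.imwrite(f"pics/{sys.argv[1]}.png",cv2.resize(c["img"][130:250,280:440],(640,480)))
q=p[h[...,1]>70]; q=q[(abs(q[:,2]-z0-5)<30)&(q[:,0]>460)&(q[:,0]<600)&(q[:,1]<-170)&(q[:,1]>-420)]
e=(q[:,:2]-[515.5,-168.9]); u=np.array([.1793,-.9838]); t=e@u; n=e@[.9838,.1793]
for y in range(0,250,10):
    k=(t>=y)&(t<y+10)
    if k.any(): print(y,k.sum(),"n",np.median(n[k]).round(1),np.ptp(n[k]).round(),"z",np.percentile(q[k,2],[50,95]).round(1),"t",t[k].max().round(1))
E
python3 b.py t4
```

```text
[ 515.05505243 -167.63114083  216.5035912 ] [ 3.14151393e+00 -4.37586983e-05  1.75137646e+00]
60 13 n -27.0 8.0 z [251.5 260.1] t 69.8
70 22 n -26.2 15.0 z [258.5 265.3] t 79.6
130 36 n -29.2 30.0 z [251.8 262.2] t 140.0
140 7 n -22.1 24.0 z [257.2 259.7] t 141.6
150 15 n -0.1 9.0 z [240.3 242.3] t 159.9
160 19 n -0.6 9.0 z [239.9 242.7] t 169.8
170 21 n -0.3 10.0 z [240.5 244.2] t 179.8
180 16 n -0.6 9.0 z [239.  242.5] t 189.8
190 17 n 0.2 8.0 z [240.2 241.6] t 199.7
200 20 n -0.7 9.0 z [240.2 244.6] t 209.3
210 18 n -1.0 9.0 z [238.9 241.1] t 219.5
220 10 n -0.6 7.0 z [240.4 241.1] t 225.9
```

Emit:
{"op": "arm_command", "data": {"plan": [[-1,0,0,0.006,0],[-1,0,0,0.012,0],[-1,0,0,0.015,0],[-1,0,0,0.015,0],[-1,0,0,0.015,0],[-1,0,0,0.015,0],[-1,0,0,0.012,0],[-1,0,0,0.008,0],[-1,0,0,0.005,0],[-1,0,0,0.005,0],[-1,0,0,0.004,0],[-1,0,0,0.003,0],[-1,0,0,0.002,0],[-1,0,0,0,0],[-1,0,0,0,0]]}}

```text
clock: 16.92
eef_pos: [515.1, -168.0, 99.6]
eef_rot: [3.141, 0.0, 1.751]
wrist_force: [-0.4, -0.3, -1.9]
finger_gap: 17.5
finger_force: 60.0
```

```bash
python3 b.py t5
```

```text
[ 515.0960106  -168.0031623    99.59375443] [3.14138160e+00 1.37940166e-04 1.75090913e+00]
120 19 n -26.7 22.0 z [130.4 143.5] t 129.7
130 69 n -19.2 43.0 z [142.6 148.6] t 139.9
140 13 n -13.6 40.0 z [141.5 147.7] t 142.4
150 14 n 0.2 8.0 z [124.1 126.7] t 159.5
160 16 n -0.3 10.0 z [122.9 126.6] t 169.0
170 15 n -0.1 10.0 z [122.9 126.4] t 180.0
180 14 n -0.0 9.0 z [123.  125.4] t 189.5
190 18 n -2.3 10.0 z [122.9 125.8] t 199.9
200 15 n -0.5 9.0 z [123.2 125.3] t 209.2
210 15 n -0.5 9.0 z [122.7 125.1] t 219.1
220 10 n -0.4 8.0 z [123.5 125.8] t 227.4
```

View pics/t5.png

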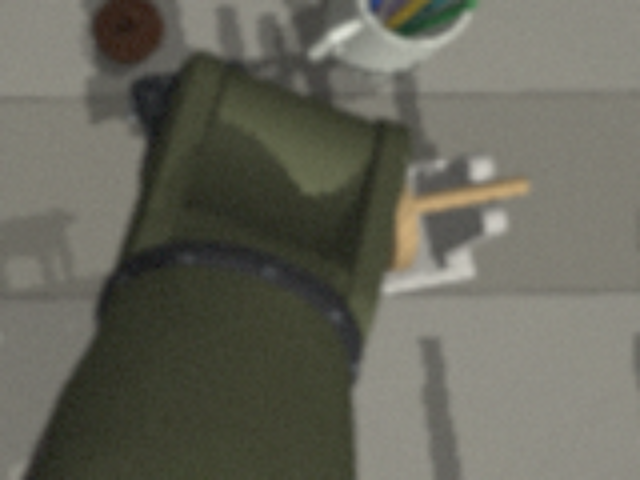

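The rod lies between the horns of the far notch (483,190), with no contact yet. I'll seat it.

Emit:
{"op": "arm_command", "data": {"plan": [[-1,0,0,0.003,0],[-1,0,0,0.003,0],[-1,0,0,0.002,0],[-1,0,0,0,0],[-1,0,0,0,0],[-1,0,0,0,0]], "newtons": 20}}

```text
clock: 17.73
eef_pos: [515.1, -168.0, 91.5]
eef_rot: [3.142, 0.0, 1.751]
wrist_force: [-0.6, 0.1, -1.2]
finger_gap: 17.5
finger_force: 20.0
```

Emit:
{"op": "arm_command", "data": {"plan": [[-1,0,0,0,0],[-1,0,0,0,0],[-0.55,0,0,0,0],[-0.4,0,0,0,0],[-0.2,0,0,0,0],[0,0,0,0,0],[0.2,0,0,0,0],[0.2,0,0,0,0],[0.2,0,0,0,0]], "newtons": 3}}

```text
clock: 18.85
eef_pos: [515.0, -168.0, 91.4]
eef_rot: [-3.142, -0.0, 1.751]
wrist_force: [1.0, -0.3, 0.8]
finger_gap: 56.3
finger_force: 0.0
```

Emit:
{"op": "arm_command", "data": {"plan": [[0.2,0,0,-0.015,0],[0.2,0,0,-0.03,0],[0.2,0,0,-0.04,0],[0.2,0,0,-0.04,0],[0.2,0,0,-0.04,0],[0.2,0.04,0,0,0],[0.2,0.04,0,0,0],[0.2,0.04,0,0,0],[0.2,0.04,0,0,0],[0.2,0.04,0,0,0],[0.2,0,0,0,0],[0.2,0,0,0,0]]}}

```text
clock: 20.35
eef_pos: [479.3, 28.4, 257.1]
eef_rot: [3.141, 0.0, 1.751]
wrist_force: [-0.2, -0.3, 0.4]
finger_gap: 56.3
finger_force: 0.0
```

Run:
```python
from h import *
c=cam("top"); p=cloud(c);h=cv2.cvtColor(c["img"],cv2.COLOR_BGR2HSV)
w=cam("side")
cv2.imwrite("pics/t6.png",cv2.hconcat([cv2.resize(c["img"][130:250,280:440],(400,300)),cv2.resize(w["img"][70:220,220:420],(400,300))]))
q=p[h[...,1]>70]; q=q[(q[:,2]>95)&(q[:,2]<160)&(q[:,0]>470)&(q[:,0]<590)&(q[:,1]<-120)&(q[:,1]>-420)]
e=(q[:,:2]-[537.2,-285.3]); t=-e@np.array([.1793,-.9838]); n=e@[.9838,.1793]
for y in range(-130,180,10):
    k=(t>=y)&(t<y+10)
    if k.any(): print(y,k.sum(),"n",np.median(n[k]).round(1),np.ptp(n[k]).round(),"z",np.percentile(q[k,2],[50,95]).round(1),t[k].min().round(1),t[k].max().round(1))
```

```text
-110 13 n -1.2 9.0 z [114.6 118.7] -109.0 -100.3
-100 12 n -1.6 9.0 z [115.5 117.9] -99.7 -90.7
-90 14 n -1.4 8.0 z [116.  119.5] -90.0 -80.4
-80 17 n -2.3 10.0 z [115.5 119.4] -78.8 -70.2
-70 15 n -1.0 10.0 z [115.5 118.4] -69.7 -61.0
-60 17 n -1.0 10.0 z [116.3 118.5] -58.9 -50.6
-50 13 n -0.3 9.0 z [115.1 117.8] -49.3 -40.2
-40 12 n -1.6 8.0 z [116.7 118.1] -39.2 -31.4
-30 29 n -8.5 69.0 z [136.1 140.7] -23.4 -20.0
-20 161 n -4.0 76.0 z [130.5 140.3] -20.0 -10.0
-10 61 n -1.7 73.0 z [116.8 132.4] -10.0 -0.6
0 31 n -4.0 63.0 z [131.7 136.7] 0.5 10.0
10 135 n -0.9 67.0 z [128.  136.4] 10.3 20.0
20 45 n -3.1 62.0 z [116.4 128.9] 20.0 27.3
30 40 n -4.1 80.0 z [138.8 144.6] 35.7 39.8
40 182 n -3.6 82.0 z [132.4 143.9] 40.0 50.0
50 59 n -2.0 73.0 z [116.4 140.7] 50.0 60.0
60 13 n -1.0 10.0 z [116.3 118.4] 60.1 69.3
70 16 n -0.9 10.0 z [116.5 119.4] 70.3 79.8
80 17 n -1.2 10.0 z [116.3 118.6] 80.9 89.8
90 14 n -1.4 10.0 z [114.9 117.2] 90.4 98.4
100 20 n -0.3 15.0 z [118.6 122. ] 100.0 109.6
110 27 n -2.0 16.0 z [119.9 121.4] 110.1 119.8
120 27 n -0.5 16.0 z [119.2 122.7] 120.5 130.0
130 24 n -1.5 16.0 z [119.8 123.2] 130.6 139.5
140 27 n -0.8 16.0 z [119.6 122.7] 140.1 149.2
150 22 n -1.1 16.0 z [119.2 121.2] 150.2 158.1
```

View pics/t6.png

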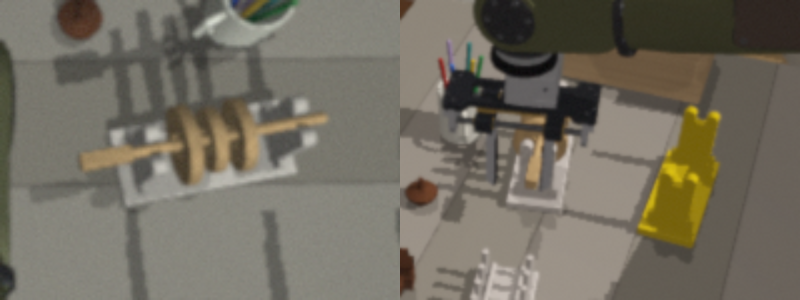

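The top crop shows the bar level in both notches with the three rings at (185–242,140) between the uprights. The gripper is clear, so I'm handing in.

```bash
python3 -c "
from cell import ticket
print(ticket.sign_off())"
```

```text
the job is handed in; nothing more can be done
None
```

I've handed in the job: the bar lies level in both notches of the white stand, with all three rings hanging on it between the uprights and the gripper clear; the sign-off returned no verdict.

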